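# Open the kettle's steam valve to its stop and ease it back

### The arm

A 6-joint arm with a two-finger parallel gripper is mounted at the origin on the work surface. World frame = base frame: x ahead of the robot, y to its left, z up, the work surface at z = 0. Lengths are in mm, angles in rad, forces in N, time in s.
With the tool pointing down it reaches from about 325 to 1000 mm from the base axis. Payload 5.1 kg.
Tool frame: the origin (TCP) lies on the mounting face of the last link; the fingertips stand 173 mm ahead of it and the grasp point (between the pads) lies 155 mm ahead of it (robot.grasp_offset is the distance from the TCP to the grasp point, in mm); z points along the fingers, y is the direction in which the jaws open and shut (so a half turn about z gives the same grasp; the last joint's range is limited). The gripper opens to 85 mm and grips with 20 to 120 N. Pads are 22 mm wide; open, the fingers measure 114 mm over their backs; the gripper's body (76 mm by 85 mm) begins 54 mm behind the grasp point. The pads swing forward as they close: fully open they stand 13 mm farther back than shut.
Start: joints at [-1.212, 0.124, 1.65, -0, 1.367, -0.083], TCP at [277.887, -587.593, 404.722] pointing down, gripper open.
Joint ranges: [-2.61, 2.61], [-1.02, 2.33], [0.03, 2.71], [-1.35, 4.49], [0.32, 2.68], [-2.91, 2.91]. Speed limits (rad/s): [2.57, 2.57, 3.14, 3.14, 3.14, 3.14].

### API

Orientations are given as a unit quaternion [x, y, z, w].
In Python, from cell import robot gives the robot as it stands. The module is installed in compiled form; this text tells all that it offers.
- The arm moves only by the tool jog_arm, never from a script. Its argument "steps" is one flat list of numbers, 6 for each row, row after row: the shift along the tool's x, y, z in mm, then the turn, a rotation vector about the tool's x, y, z in rad. A call has 1 to 8 rows; each row shifts and turns the commanded pose from where the row before left it, along the tool's axes as they then stand; what a row does not reach is not made up. A row lasts 1/8 s, in which the tool goes at most 62.5 mm and 10.7 degrees, less where a joint would pass 70% of its speed; a pose out of reach is approached as far as the arm can. A call is refused whole if a number of a shift passes 62.5 or a number of a turn 0.188, either way. A call with a gripper value outside its range is refused whole. "claw" is the opening, from -1 (shut) to 1 (fully open), set as the call begins (left out, the last holds). The fingers move at their own pace and stop on an object; "newtons" is the grip in N (left out, the last holds). Time passes only in rows, so rows that do not move let the fingers close. It gives the time, the measured TCP pose, the force and the opening at its end, in the units of the state.
- robot.state(): the state, without advancing time (a new reading comes with each control period).
- robot.snapshot(name): name is "scene" or "top"; returns the picture (384x512x3 uint8, blue, green, red); there is no depth.
- robot.camera_model(name): a dict with "K" (3x3 intrinsics, pixels), "world_from_camera" (4x4, takes a point from camera to world coordinates). Camera axes: x right, y down, z forward; pixel columns grow to the right and rows downward; lengths in mm; the calibration is good to about 2 mm. A picture is of the moment at which its call begins. camera_model takes no time and is no camera call.
- robot.finish_job(): hands the job in, once; it reports no verdict.
Trained networks look in the newest picture that a camera, given by its name, has taken for a name from the list of things; names that differ only in an ending like _2 or _b are one class to them, and where a whole thing is asked for, a point or a joint stands for the part that bears it (a point fixed in the world has none). Each returns a list of dicts, best first, with "p" (0 to 1); they miss things now and then, are a little off and sometimes report something else, mostly with a low value. They report only what shows in the picture. A call takes as long as a camera call.
- robot.recognise(camera, query): "box" ([centre column, centre row, width, height] in pixels, round what is visible of it).
- robot.regions_of(camera, query): "pixels" (384x512 bool, what is visible of it) and "box" ([centre column, centre row, width, height] in pixels, round what is visible of it).
The state is a dict: "t": time; "joints": joint angles; "joint_vel": joint speeds; "effort": joint torques, N m; "ee_pos": TCP position; "tcp_rot": TCP orientation; "contact_force": force on the tool from outside, world axes, zero at the start; "ft_torque": the same for the moment, N m; "grip_width": finger opening in mm.
Only numpy, scipy, OpenCV 4.12 (cv2) and the standard library are available. Lean on these libraries where they do the work, as an engineer would, in place of code of your own. Each camera call takes 0.05 s, during which the arm holds its last target.

### The job

The steam line to the jam kettle has been warmed through with the stop valve just cracked. Now wind the valve's handwheel anticlockwise until the stem comes gently up against its stop, without forcing it, then ease the wheel back about a quarter of a turn so that it cannot jam, and let go. Leave the jars and the spanner where they are.

Things in the scene. Friction and masses are not known exactly. Their poses are not given: they have to be found in the camera images.
- valve: Steel steam stop valve fixed on the bench, its pipe running along the valve's own y axis (135 mm each way, then down into the bench; pipe centre 60 mm up). Origin on the bench under the vertical stem axis. It may stand turned by up to 0.35 rad.
- yoke_head: Dark cross-piece on the valve's two yoke arms with a brass bush (36 mm across, 14 mm high) in which the stem's thread runs; fixed, its height differs by some mm from valve to valve. Origin on the stem axis, at the underside of the bush.
- bush_underside (a point): The stop: underside of the brass bush, on the stem axis. The collar on the stem comes up against it when the valve is fully open. Axes as the valve's, z up.
- stem: Threaded stem, rising as the wheel turns anticlockwise seen from above: 14 mm for each full turn. It carries a steel stop collar (36 mm across, 6 mm thick), the wheel and its handle. Origin on the axis, at the collar's top face.
- collar_top (a point): Top face of the stem's stop collar, on the axis. At the start it stands 12 to 28 mm below the bush.
- handwheel (a joint): Turn of the wheel in rad, growing anticlockwise seen from above (opening). The zero means nothing and the stop lies at a different value on every valve. Turning takes about 6 N at the handle. At the stop the push rises steeply (about 2 N per mm of handle travel); 20 N or more there is forcing it.
- wheel_hub (a point): Centre of the bright metal handwheel (138 mm across, rim 14 mm thick, three spokes), on the stem axis in the mid-plane of the rim, 0.22 to 0.26 m above the bench. It rises with the stem.
- handle_grip (a point): Middle of the handle's grip: a black upright barrel, 24 mm across, 60 mm tall, standing on the rim 62 mm from the stem axis, free to spin on its pin. This point is 35 mm above the barrel's foot, 25 mm below its top and 46 mm above wheel_hub. It goes round and up with the wheel.
- jar_left: Closed jam jar, 66 mm across, 87 mm tall, standing left (+y) of the valve; origin under its centre. Leave alone.
- jar_right: Closed jam jar, 66 mm across, 87 mm tall, standing right (-y) of the valve; origin under its centre. Leave alone.
- spanner: Dark steel spanner lying on the bench beyond the valve; leave alone.

How it is judged:
By the outcome, as a careful person would: the job done as asked, in the order asked, and still so for the second after the job is handed in, with the robot touching nothing.
It also fails if it takes over 67 s, if anything falls off the work surface, if the arm or the gripper's body presses on something with over 40 N, if the wrist force passes 120 N, or if a joint passes its speed limit or range.

## Working session

There is one attempt and no reset: what is moved stays moved. The work goes in short steps, Python scripts to look and compute and a tool call to move; the robot and the scene stay as the last step left them, time stands still between calls to the robot, and variables do not carry over. Pictures are saved under pics/ and viewed, and the job is handed in when it is done.

Besides the shell and the picture viewer there is one more tool, called after "Call:" by a JSON object that holds its "name" and its "arguments", one argument or row to a line. jog_arm: Moves the arm, as the interface text tells. Its arguments: {"type":"object","properties":{"steps":{"type":"array","items":{"type":"number"}},"claw":{"type":"number"},"newtons":{"type":"number"}},"required":["steps"]}

```bash
mkdir -p pics; python3 - <<'E'
from cell import robot
import cv2,numpy as np
for n in ("scene","top"):
    im=robot.snapshot(n); cv2.imwrite(f"pics/a_{n}.png",im)
    c=robot.camera_model(n); print(n,np.round(c["K"],1).tolist(),np.round(c["world_from_camera"],3).tolist())
    for q in ("handwheel","handle_grip","yoke_head","collar_top","jar_left","jar_right","stem","valve","spanner"):
        print(q,[(np.round(r["box"],1).tolist(),round(r["p"],2)) for r in robot.recognise(n,q)[:2]])
s=robot.state(); print({k:np.round(v,3).tolist() for k,v in s.items()})
E
```

```text
scene [[351.1, 0.0, 250.3], [0.0, 351.1, 191.9], [0.0, 0.0, 1.0]] [[0.735, 0.566, -0.374, 931.247], [0.678, -0.601, 0.423, -346.046], [0.015, -0.564, -0.825, 898.091], [0.0, 0.0, 0.0, 1.0]]
handwheel [([198.2, 177.6, 59.9, 61.5], 0.67)]
handle_grip [([216.4, 160.7, 12.1, 27.5], 0.75), ([197.2, 176.1, 61.3, 61.9], 0.32)]
yoke_head [([200.8, 194.3, 32.2, 18.0], 0.71)]
collar_top [([199.3, 177.1, 57.5, 61.7], 0.67)]
jar_left [([288.3, 134.4, 20.8, 30.0], 0.74)]
jar_right [([92.3, 278.9, 42.3, 37.5], 0.62)]
stem [([196.7, 177.3, 59.6, 62.0], 0.97)]
valve [([204.2, 207.8, 101.5, 122.4], 0.95)]
spanner [([289.4, 255.2, 35.5, 58.4], 0.92), ([216.6, 161.1, 13.4, 24.2], 0.73)]
top [[374.5, 0.0, 252.9], [0.0, 374.5, 188.5], [0.0, 0.0, 1.0]] [[0.013, -0.992, 0.124, 456.141], [-1.0, -0.014, -0.001, 1.004], [0.003, -0.124, -0.992, 1332.579], [0.0, 0.0, 0.0, 1.0]]
handwheel [([274.3, 213.0, 47.2, 47.2], 0.57)]
handle_grip []
yoke_head [([283.0, 213.2, 5.3, 11.2], 0.61)]
collar_top [([274.2, 213.1, 49.5, 44.5], 0.66), ([274.2, 211.3, 45.5, 51.2], 0.53)]
jar_left [([151.2, 228.0, 25.8, 19.0], 0.67)]
jar_right [([361.5, 240.6, 28.7, 22.1], 0.74), ([240.0, 158.6, 30.4, 44.5], 0.52)]
stem [([273.5, 212.1, 43.8, 46.8], 0.86)]
valve [([269.1, 210.9, 95.0, 46.3], 0.89)]
spanner [([241.1, 159.8, 29.6, 40.3], 0.61)]
{'t': 1.0, 'joints': [-1.212, 0.124, 1.65, -0.0, 1.368, -0.083], 'joint_vel': [-0.001, 0.002, 0.001, 0.001, 0.0, 0.001], 'effort': [0.001, -42.36, -36.577, 0.0, 0.001, 0.0], 'ee_pos': [277.899, -587.58, 404.766], 'tcp_rot': [0.976, 0.219, -0.0, 0.0], 'contact_force': [0.58, 1.103, 0.054], 'ft_torque': [-0.038, 0.016, 0.021], 'grip_width': 85.149}
```

```bash
python3 - <<'E'
import cv2
a=cv2.imread("pics/a_scene.png"); b=cv2.imread("pics/a_top.png")
cv2.imwrite("pics/a1.png",cv2.resize(a[120:300,110:320],None,fx=3.3,fy=3.3,interpolation=cv2.INTER_CUBIC))
cv2.imwrite("pics/a2.png",cv2.resize(b[130:280,130:390],None,fx=3,fy=3,interpolation=cv2.INTER_CUBIC))
E
```

```text
(no output)
```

View pics/a_scene.png

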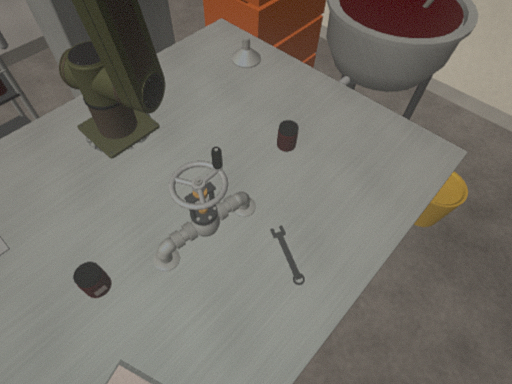

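View pics/a1.png

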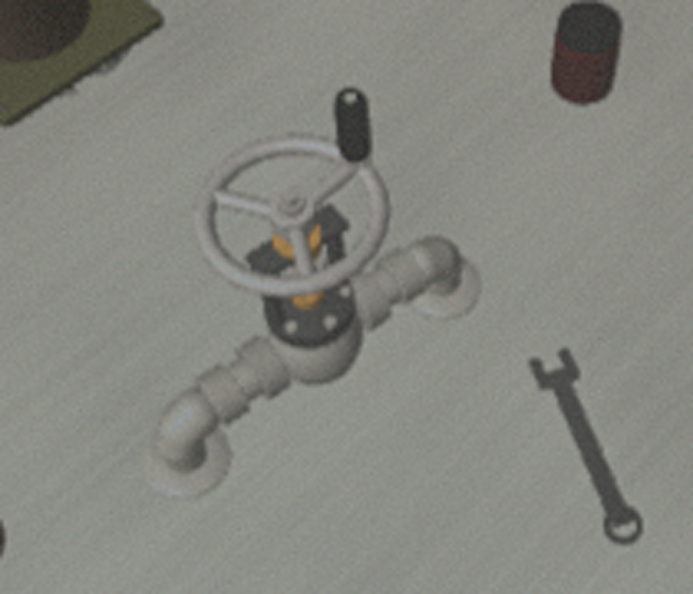

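View pics/a2.png

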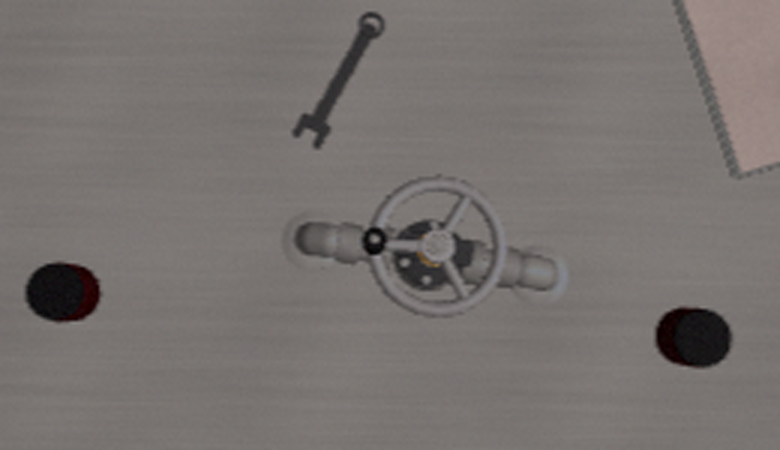

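```bash
cat > h.py <<'E'
import numpy as np,cv2
from cell import robot
from scipy.optimize import least_squares
C={n:robot.camera_model(n) for n in("scene","top")}
def proj(n,P):
    c=C[n];P=np.atleast_2d(P);W=np.linalg.inv(c["world_from_camera"])
    q=P@W[:3,:3].T+W[:3,3];u=q@np.array(c["K"]).T
    return u[:,:2]/u[:,2:]
th=np.linspace(0,2*np.pi,180,endpoint=False)
def rimpts(h):
    # outline sample of torus
    ps=[]
    for a in np.linspace(0,2*np.pi,16,endpoint=False):
        r=62+7*np.cos(a);ps.append(np.c_[h[0]+r*np.cos(th),h[1]+r*np.sin(th),np.full(180,h[2]+7*np.sin(a))])
    return np.vstack(ps)
def ext(n,h):
    u=proj(n,rimpts(h));return np.r_[u.min(0),u.max(0)]
E
python3 - <<'E'
from h import *
s=lambda x,y:(110+x/3.3,120+y/3.3); t=lambda x,y:(130+x/3,130+y/3)
ms=np.r_[s(196,132),s(391,296)]; mt=np.r_[t(369,175),t(507,317)]
hs=np.array([s(351,97),s(354,152)]); ht=np.array(t(374,241))
def res(p,full=False):
    h=p[:3];a=p[3];g=h+np.array([62*np.cos(a),62*np.sin(a),0])
    hp=g+np.array([0,0,66]);  # near top centre
    lo=g+np.array([0,0,16.])
    r=np.r_[ext("scene",h)-ms,ext("top",h)-mt,(proj("scene",np.array([hp,lo]))-hs).ravel(),(proj("top",g+[0,0,71])-ht).ravel()]
    return r
o=least_squares(res,[430,-60,240,1.8]); print(o.x,np.round(o.fun,1))
h=o.x[:3];a=o.x[3];print("grip",h+[62*np.cos(a),62*np.sin(a),46])
for n in C:
  im=cv2.imread(f"pics/a_{n}.png");im=cv2.resize(im,None,fx=4,fy=4)
  for r,z,k in((69,0,1),(62,0,1),):
    for q in proj(n,np.c_[h[0]+r*np.cos(th),h[1]+r*np.sin(th),np.full(180,h[2])]): cv2.circle(im,tuple((q*4+1.5).astype(int)),1,(0,0,255),-1)
  g=h+[62*np.cos(a),62*np.sin(a),0]
  for z in (11,46,71):cv2.circle(im,tuple((proj(n,g+[0,0,z])[0]*4+1.5).astype(int)),3,(0,255,0),-1)
  c=proj(n,h)[0]*4;x,y=int(c[0]),int(c[1]);cv2.imwrite(f"pics/b_{n}.png",im[max(0,y-250):y+250,x-250:x+250])
E
```

```text
[525.90760999 -68.83282561 228.94566319   1.57770408] [-0.3  0.4  0.  -0.1 -0.7  0.2  0.1 -0.3 -0.3  1.2  0.2 -1.5  0.2 -0.3]
grip [525.4793327   -6.83430484 274.94566319]
```

View pics/b_scene.png

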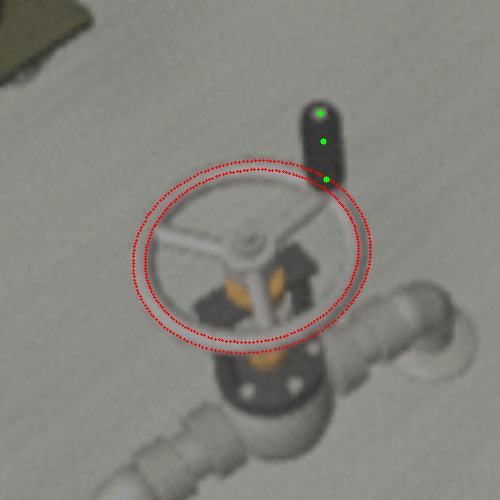

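View pics/b_top.png

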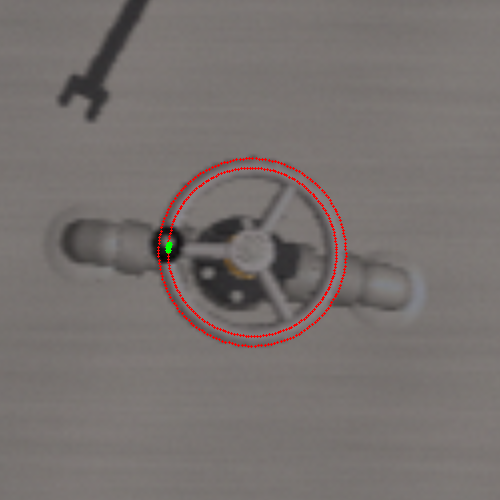

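```bash
python3 - <<'E'
from h import *
im=cv2.imread("pics/a_scene.png")
print(proj("scene",[[525.9,-68.8,z] for z in (130,150,170,190,210,229)]))
cv2.imwrite("pics/c.png",cv2.resize(im[165:235,165:240],None,fx=8,fy=8,interpolation=cv2.INTER_CUBIC))
E
```

```text
[[203.03030082 206.38309093]
 [202.27200492 202.18264672]
 [201.48492067 197.8227346 ]
 [200.66737693 193.29409766]
 [199.8175707  188.5867484 ]
 [198.97859899 183.93941502]]
```

View pics/c.png

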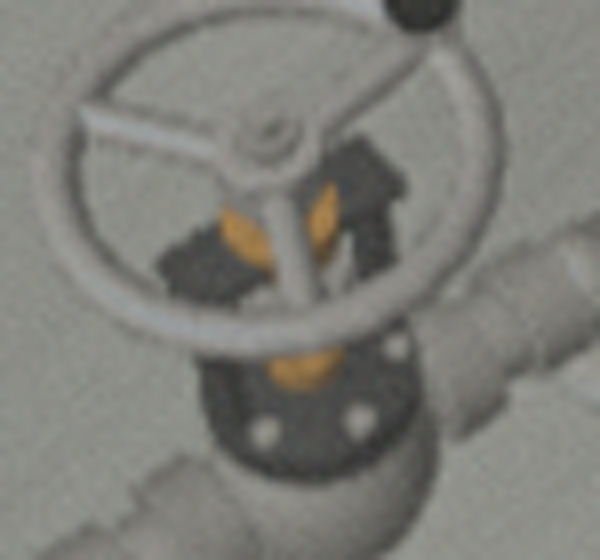

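Call:
{"name": "jog_arm", "arguments": {
  "steps": [29.5,-26.2,-24,0,0,0,29.5,-26.2,-24,0,0,0,29.5,-26.2,-24,0,0,0,29.5,-26.2,-24,0,0,0,29.5,-26.2,0,0,0,0,29.5,-26.2,0,0,0,0,29.5,-26.2,0,0,0,0,29.5,-26.2,0,0,0,0],
  "claw": 1
}}

```text
t: 2.0
ee_pos: [401.9, -295.9, 500.9]
tcp_rot: [0.976, 0.219, 0.0, 0.0]
contact_force: [0.8, 0.8, -0.1]
grip_width: 85.3
```

Call:
{"name": "jog_arm", "arguments": {
  "steps": [29.5,-26.2,0,0,0,0,29.5,-26.2,0,0,0,0,29.5,-26.2,0,0,0,0,29.5,-26.2,0,0,0,0,29.5,-26.2,0,0,0,0,29.5,-26.2,0,0,0,0,29.5,-26.2,0,0,0,0,29.5,-26.2,0,0,0,0]
}}

```text
t: 3.0
ee_pos: [525.6, -5.5, 500.9]
tcp_rot: [0.976, 0.219, 0.0, 0.0]
contact_force: [0.7, -0.3, 0.3]
grip_width: 85.1
```

Call:
{"name": "jog_arm", "arguments": {
  "steps": [0,0,0,0,0,0]
}}

```text
t: 3.12
ee_pos: [525.8, -5.0, 500.6]
tcp_rot: [0.975, 0.221, -0.0, -0.0]
contact_force: [-0.2, -0.1, 0.6]
grip_width: 85.0
```

```bash
python3 - <<'E'
from h import *
s=robot.state(); print({k:np.round(v,3).tolist() for k,v in s.items()})
from scipy.spatial.transform import Rotation as R
M=R.from_quat(s["tcp_rot"]).as_matrix();print(M.round(4))
p=np.array(s["ee_pos"]);d=np.array([525.5,-6.8,430])-p;print("tool delta",M.T@d)
for n in C:
  im=robot.snapshot(n);cv2.imwrite(f"pics/d_{n}.png",im)
  c=proj(n,[525,-7,300])[0].astype(int);print(c)
  cv2.imwrite(f"pics/d1_{n}.png",cv2.resize(im[c[1]-60:c[1]+60,c[0]-60:c[0]+60],None,fx=4,fy=4,interpolation=cv2.INTER_CUBIC))
E
```

```text
{'t': 3.125, 'joints': [-0.112, -0.196, 1.802, 0.0, 1.535, 1.014], 'joint_vel': [-0.043, -0.015, 0.011, -0.022, 0.006, -0.019], 'effort': [1.091, -28.43, -37.989, 0.174, -0.051, 0.124], 'ee_pos': [525.768, -4.985, 500.627], 'tcp_rot': [0.975, 0.221, -0.0, -0.0], 'contact_force': [-0.205, -0.058, 0.631], 'ft_torque': [-0.034, -0.051, 0.042], 'grip_width': 84.981}
[[ 9.024e-01  4.309e-01 -2.000e-04]
 [ 4.309e-01 -9.024e-01  3.000e-04]
 [-1.000e-04 -3.000e-04 -1.000e+00]]
tool delta [-1.0158767   1.54552093 70.62685951]
[215 149]
[254 210]
```

View pics/d1_scene.png

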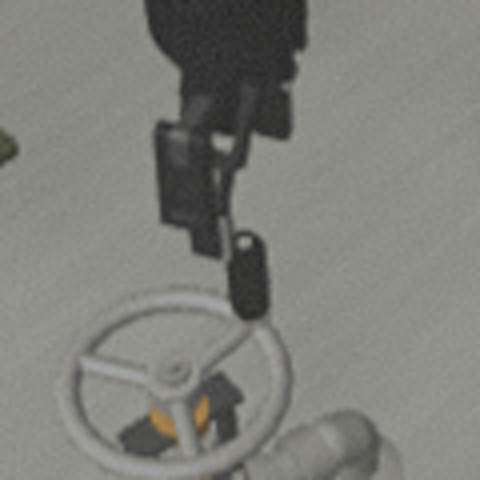

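View pics/d1_top.png

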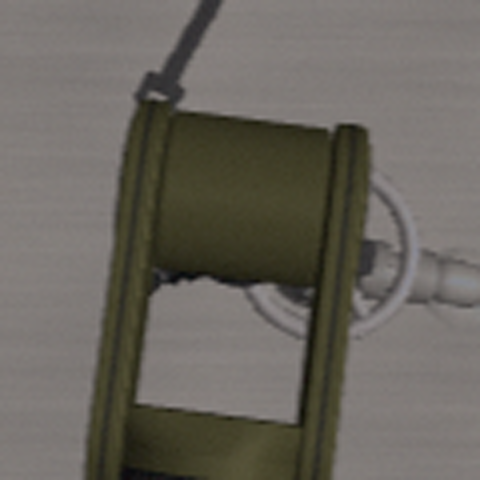

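Call:
{"name": "jog_arm", "arguments": {
  "steps": [-0.5,0.8,24,0,0,0,-0.5,0.7,24,0,0,0,0,0,22,0,0,0,0,0,0,0,0,0,0,0,0,0,0,0]
}}

```text
t: 3.85
ee_pos: [525.1, -9.3, 431.9]
tcp_rot: [0.976, 0.219, 0.001, 0.0]
contact_force: [-1.2, -0.0, 0.1]
grip_width: 85.2
```

Call:
{"name": "jog_arm", "arguments": {
  "steps": [0,0,0,0,0,0,0,0,0,0,0,0,0,0,0,0,0,0,0,0,0,0,0,0],
  "claw": -1,
  "newtons": 30
}}

```text
t: 4.35
ee_pos: [525.2, -8.7, 431.2]
tcp_rot: [0.976, 0.219, 0.0, 0.001]
contact_force: [1.0, -1.8, 1.0]
grip_width: 23.4
```

Call:
{"name": "jog_arm", "arguments": {
  "steps": [0,0,0,0,0,0,0,0,0,0,0,0]
}}

```text
t: 4.6
ee_pos: [525.2, -8.8, 431.1]
tcp_rot: [0.976, 0.219, 0.0, 0.0]
contact_force: [0.6, -1.4, 2.1]
grip_width: 23.5
```

```bash
python3 - <<'E'
from h import *
s=robot.state(); print({k:np.round(v,3).tolist() for k,v in s.items()})
for n in ("scene",):
  im=robot.snapshot(n);cv2.imwrite(f"pics/e_{n}.png",im)
  c=proj(n,[525,-7,300])[0].astype(int);print(c)
  cv2.imwrite(f"pics/e1_{n}.png",cv2.resize(im[c[1]-50:c[1]+70,c[0]-60:c[0]+60],None,fx=4,fy=4,interpolation=cv2.INTER_CUBIC))
E
```

```text
{'t': 4.6, 'joints': [-0.119, -0.171, 1.895, -0.001, 1.416, 1.01], 'joint_vel': [-0.002, 0.0, -0.001, 0.0, 0.002, -0.0], 'effort': [1.038, -28.133, -35.472, 0.473, 0.257, 0.001], 'ee_pos': [525.205, -8.784, 431.127], 'tcp_rot': [0.976, 0.219, 0.0, 0.0], 'contact_force': [0.607, -1.402, 2.056], 'ft_torque': [-0.31, -0.098, -0.031], 'grip_width': 23.452}
[215 149]
```

View pics/e1_scene.png

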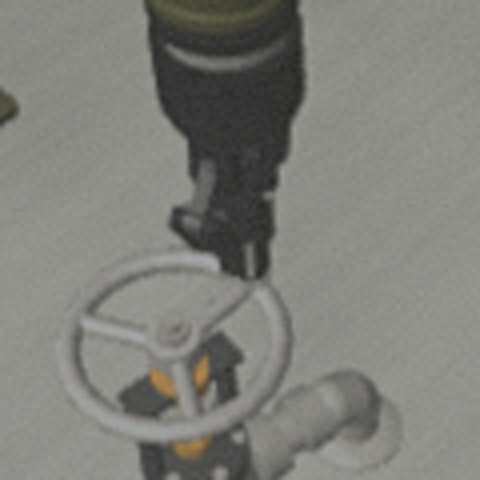

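```bash
cat >> h.py <<'E'
import json
th0=2*np.arctan2(.219,.976)
from scipy.spatial.transform import Rotation as R
MT=R.from_quat(np.array([.976,.219,0,0])/np.hypot(.976,.219)).as_matrix()
def save(d): json.dump(d,open("st.json","w"))
def load(): return json.load(open("st.json"))
def path(da,n,commit=True,st=None,settle=0):
    """rows turning by da deg in n rows"""
    st=st or load(); c=np.array(st["cmd"]);a=st["a"];rows=[]
    for i in range(n):
        a+=da/n
        z=st["z0"]+14*(a-st["a0"])/360
        t=np.array([st["hub"][0]+st["r"]*np.cos(np.radians(a)),st["hub"][1]+st["r"]*np.sin(np.radians(a)),z])
        w=np.round(MT.T@(t-c),1)+0.0; c=c+MT@w; rows+=w.tolist()+[0,0,0]
    st["cmd"]=c.tolist();st["a"]=a
    if commit: save(st)
    rows+= [0]*6*settle
    print("rows",[int(v) if v==int(v) else round(v,1) for v in rows],"a",round(a-st["a0"],1))
    return st
def fric():
    s=robot.state();st=load();p=np.array(s["ee_pos"]);f=np.array(s["contact_force"])
    u=p[:2]-st["hub"];ang=np.degrees(np.arctan2(u[1],u[0]));e=u/np.hypot(*u)
    t=np.array([-e[1],e[0]])
    lag=(np.array(st["cmd"])-p)
    print("t",s["t"],"ang",ang.round(1),"r",np.hypot(*u).round(1),"Fr",(f[:2]@e).round(1),"Ft",(f[:2]@t).round(1),"Fz",f[2].round(1),"cmd-p r,t,z",np.round([lag[:2]@e,lag[:2]@t,lag[2]],1),"w",s["grip_width"])
E
python3 - <<'E'
from h import *
hub=[525.9,-70.5];c=[525.2,-8.7,430.7];u=np.array(c[:2])-hub
a0=np.degrees(np.arctan2(u[1],u[0]))
save(dict(hub=hub,r=float(np.hypot(*u)),cmd=c,a=a0,a0=a0,z0=c[2]))
fric();path(64,8);path(64,8)
E
```

```text
t 4.65 ang 90.7 r 61.7 Fr -2.4 Ft -0.3 Fz 2.9 cmd-p r,t,z [ 0.1 -0.  -0.5] w 23.249367072588925
rows [-8.1, -3, -0.3, 0, 0, 0, -8.4, -1.9, -0.3, 0, 0, 0, -8.6, -0.7, -0.3, 0, 0, 0, -8.6, 0.5, -0.3, 0, 0, 0, -8.4, 1.7, -0.4, 0, 0, 0, -8.2, 2.8, -0.3, 0, 0, 0, -7.6, 4, -0.3, 0, 0, 0, -7.1, 5, -0.3, 0, 0, 0] a 64.0
rows [-6.2, 5.9, -0.3, 0, 0, 0, -5.4, 6.7, -0.3, 0, 0, 0, -4.4, 7.5, -0.3, 0, 0, 0, -3.3, 7.9, -0.3, 0, 0, 0, -2.2, 8.4, -0.3, 0, 0, 0, -1, 8.5, -0.4, 0, 0, 0, 0.2, 8.6, -0.3, 0, 0, 0, 1.4, 8.6, -0.3, 0, 0, 0] a 128.0
```

Call:
{"name": "jog_arm", "arguments": {
  "steps": [-8.1,-3,-0.3,0,0,0,-8.4,-1.9,-0.3,0,0,0,-8.6,-0.7,-0.3,0,0,0,-8.6,0.5,-0.3,0,0,0,-8.4,1.7,-0.4,0,0,0,-8.2,2.8,-0.3,0,0,0,-7.6,4,-0.3,0,0,0,-7.1,5,-0.3,0,0,0]
}}

```text
t: 5.65
ee_pos: [469.6, -42.7, 433.7]
tcp_rot: [0.976, 0.22, 0.001, -0.003]
contact_force: [0.6, 7.4, 4.1]
grip_width: 23.5
```

```bash
python3 -c "
from h import *
fric()"
```

```text
t 5.65 ang 153.7 r 62.7 Fr 2.8 Ft -6.9 Fz 4.1 cmd-p r,t,z [-36.6  56.    2. ] w 23.518202778520696
```

Call:
{"name": "jog_arm", "arguments": {
  "steps": [-6.2,5.9,-0.3,0,0,0,-5.4,6.7,-0.3,0,0,0,-4.4,7.5,-0.3,0,0,0,-3.3,7.9,-0.3,0,0,0,-2.2,8.4,-0.3,0,0,0,-1,8.5,-0.4,0,0,0,0.2,8.6,-0.3,0,0,0,1.4,8.6,-0.3,0,0,0]
}}

```text
t: 6.65
ee_pos: [476.4, -108.9, 436.3]
tcp_rot: [0.976, 0.219, -0.003, -0.002]
contact_force: [-10.7, 1.8, 6.8]
grip_width: 23.3
```

```bash
python3 - <<'E'
from h import *
fric()
path(64,8);path(64,8)
im=robot.snapshot("scene");cv2.imwrite("pics/f.png",cv2.resize(im[120:250,140:270],None,fx=5,fy=5,interpolation=cv2.INTER_CUBIC))
E
```

```text
t 6.65 ang -142.3 r 62.7 Fr 7.4 Ft -8.0 Fz 6.8 cmd-p r,t,z [-0.9  1.  -0.6] w 23.347947392333715
rows [2.6, 8.2, -0.3, 0, 0, 0, 3.7, 7.8, -0.3, 0, 0, 0, 4.7, 7.2, -0.3, 0, 0, 0, 5.7, 6.4, -0.3, 0, 0, 0, 6.5, 5.7, -0.3, 0, 0, 0, 7.3, 4.6, -0.3, 0, 0, 0, 7.8, 3.6, -0.4, 0, 0, 0, 8.3, 2.5, -0.3, 0, 0, 0] a 192.0
rows [8.5, 1.3, -0.3, 0, 0, 0, 8.6, 0.1, -0.3, 0, 0, 0, 8.6, -1.1, -0.3, 0, 0, 0, 8.3, -2.3, -0.3, 0, 0, 0, 7.9, -3.4, -0.3, 0, 0, 0, 7.4, -4.5, -0.3, 0, 0, 0, 6.7, -5.5, -0.3, 0, 0, 0, 5.8, -6.3, -0.4, 0, 0, 0] a 256.0
```

View pics/f.png

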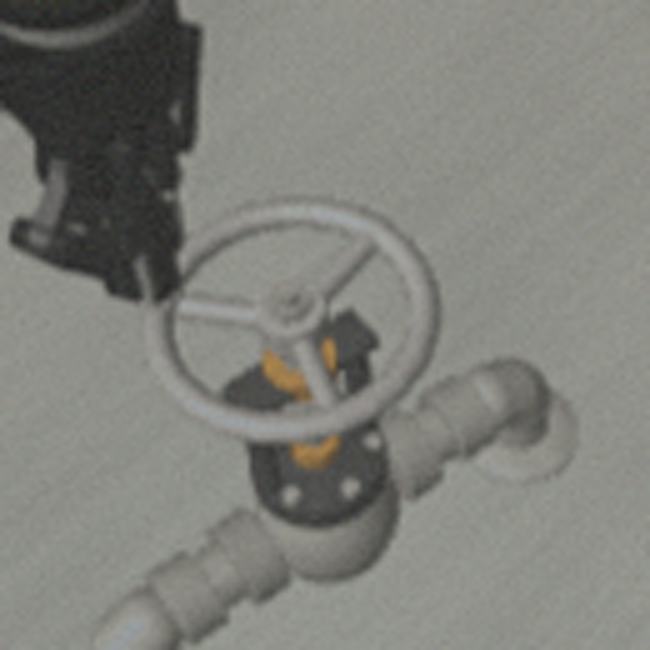

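```bash
python3 - <<'E'
from h import *
st=load()
# rewind to the 128 deg command
c=np.array(st["cmd"])
for w in ([2.6, 8.2, -0.3],[3.7, 7.8, -0.3],[4.7, 7.2, -0.3],[5.7, 6.4, -0.3],[6.5, 5.7, -0.3],[7.3, 4.6, -0.3],[7.8, 3.6, -0.4],[8.3, 2.5, -0.3],[8.5, 1.3, -0.3],[8.6, 0.1, -0.3],[8.6, -1.1, -0.3],[8.3, -2.3, -0.3],[7.9, -3.4, -0.3],[7.4, -4.5, -0.3],[6.7, -5.5, -0.3],[5.8, -6.3, -0.4]): c=c-MT@np.array(w)
st.update(cmd=c.tolist(),a=st["a0"]+128,hub=[525.4,-71.1],r=62.0,z0=431.3);save(st)
fric();path(64,8)
E
```

```text
t 6.7 ang -141.6 r 62.0 Fr 8.1 Ft -5.4 Fz 7.8 cmd-p r,t,z [-0.9  0.1 -0.7] w 23.23443486117989
rows [1.7, 8.6, -0.9, 0, 0, 0, 3.7, 7.8, -0.3, 0, 0, 0, 4.7, 7.2, -0.3, 0, 0, 0, 5.8, 6.5, -0.3, 0, 0, 0, 6.5, 5.6, -0.3, 0, 0, 0, 7.3, 4.7, -0.3, 0, 0, 0, 7.9, 3.6, -0.4, 0, 0, 0, 8.2, 2.5, -0.3, 0, 0, 0] a 192.0
```

Call:
{"name": "jog_arm", "arguments": {
  "steps": [1.7,8.6,-0.9,0,0,0,3.7,7.8,-0.3,0,0,0,4.7,7.2,-0.3,0,0,0,5.8,6.5,-0.3,0,0,0,6.5,5.6,-0.3,0,0,0,7.3,4.7,-0.3,0,0,0,7.9,3.6,-0.4,0,0,0,8.2,2.5,-0.3,0,0,0]
}}

```text
t: 7.7
ee_pos: [538.2, -131.7, 438.7]
tcp_rot: [0.976, 0.219, -0.002, -0.001]
contact_force: [-6.6, -1.9, 3.4]
grip_width: 23.4
```

```bash
python3 - <<'E'
from h import *
fric()
path(64,8)
im=robot.snapshot("scene");cv2.imwrite("pics/g.png",cv2.resize(im[150:250,150:250],None,fx=6,fy=6,interpolation=cv2.INTER_CUBIC))
E
```

```text
t 7.7 ang -78.1 r 61.9 Fr 0.5 Ft -6.9 Fz 3.4 cmd-p r,t,z [0.1 0.8 0.1] w 23.358731151144625
rows [8.6, 1.3, -0.3, 0, 0, 0, 8.6, 0.1, -0.3, 0, 0, 0, 8.6, -1.1, -0.3, 0, 0, 0, 8.4, -2.3, -0.3, 0, 0, 0, 7.9, -3.4, -0.3, 0, 0, 0, 7.4, -4.5, -0.3, 0, 0, 0, 6.7, -5.5, -0.3, 0, 0, 0, 5.8, -6.4, -0.4, 0, 0, 0] a 256.0
```

View pics/g.png

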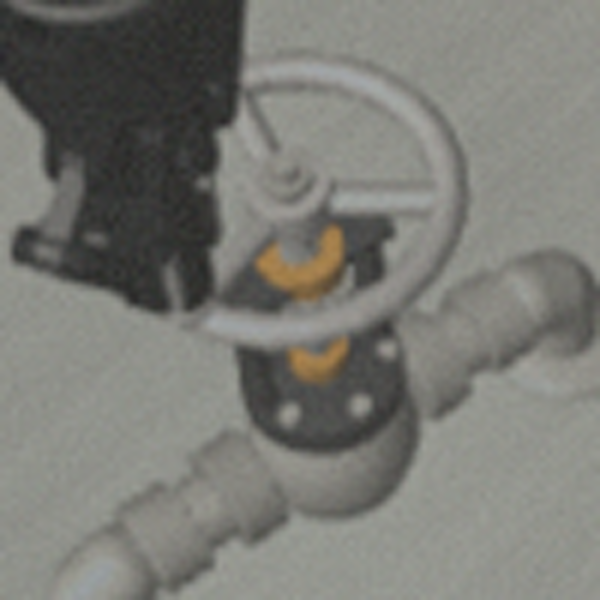

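```bash
python3 - <<'E'
from h import *
im=robot.snapshot("scene");cv2.imwrite("pics/g2.png",im)
im2=np.clip(im[182:217,185:220].astype(float)*1.6,0,255).astype(np.uint8)
cv2.imwrite("pics/g3.png",cv2.resize(im2,None,fx=16,fy=16,interpolation=cv2.INTER_CUBIC))
for z in range(150,211,10):
  u=proj("scene",np.c_[525.4+18*np.cos(th),-71.1+18*np.sin(th),np.full(180,z)]); print(z,((u.min(0)-[185,182])*16).round(),((u.max(0)-[185,182])*16).round())
E
```

```text
150 [149. 235.] [378. 427.]
160 [141. 200.] [373. 393.]
170 [134. 164.] [367. 359.]
180 [126. 128.] [362. 323.]
190 [118.  91.] [356. 287.]
200 [110.  53.] [351. 251.]
210 [102.  15.] [345. 213.]
```

View pics/g3.png

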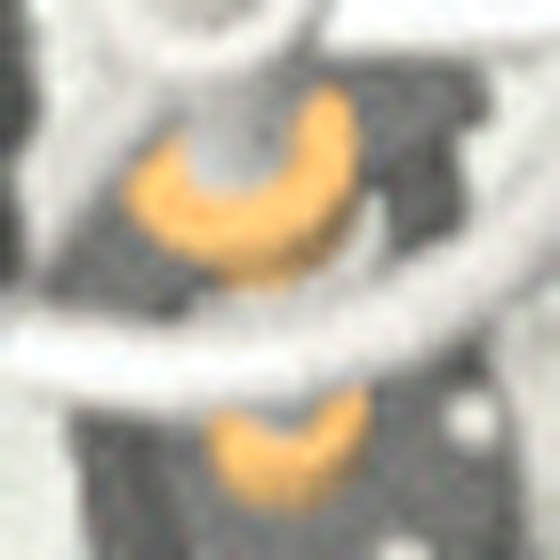

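Call:
{"name": "jog_arm", "arguments": {
  "steps": [8.6,1.3,-0.3,0,0,0,8.6,0.1,-0.3,0,0,0,8.6,-1.1,-0.3,0,0,0,8.4,-2.3,-0.3,0,0,0,7.9,-3.4,-0.3,0,0,0,7.4,-4.5,-0.3,0,0,0,6.7,-5.5,-0.3,0,0,0,5.8,-6.4,-0.4,0,0,0]
}}

```text
t: 8.8
ee_pos: [585.0, -85.9, 441.1]
tcp_rot: [0.976, 0.219, -0.002, 0.001]
contact_force: [-3.9, -5.5, 2.2]
grip_width: 23.4
```

```bash
python3 - <<'E'
from h import *
fric()
path(40,6)
im=robot.snapshot("scene");cv2.imwrite("pics/i2.png",im)
im2=np.clip(im[177:217,180:220].astype(float)*1.3,0,255).astype(np.uint8)
cv2.imwrite("pics/i3.png",cv2.resize(im2,None,fx=14,fy=14,interpolation=cv2.INTER_CUBIC))
E
```

```text
t 8.8 ang -14.0 r 61.4 Fr -2.4 Ft -6.3 Fz 2.2 cmd-p r,t,z [0.5 0.6 0.2] w 23.350647185902787
rows [4.2, -5.9, -0.2, 0, 0, 0, 3.5, -6.3, -0.3, 0, 0, 0, 2.7, -6.7, -0.2, 0, 0, 0, 1.9, -6.9, -0.3, 0, 0, 0, 1.1, -7.2, -0.3, 0, 0, 0, 0.2, -7.2, -0.2, 0, 0, 0] a 296.0
```

View pics/i3.png

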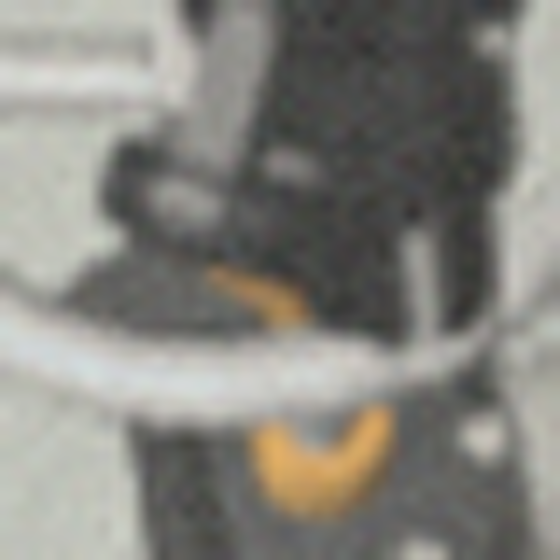

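Call:
{"name": "jog_arm", "arguments": {
  "steps": [4.2,-5.9,-0.2,0,0,0,3.5,-6.3,-0.3,0,0,0,2.7,-6.7,-0.2,0,0,0,1.9,-6.9,-0.3,0,0,0,1.1,-7.2,-0.3,0,0,0,0.2,-7.2,-0.2,0,0,0]
}}

```text
t: 9.6
ee_pos: [580.5, -44.1, 442.7]
tcp_rot: [0.976, 0.219, -0.0, 0.002]
contact_force: [-0.7, -7.7, 0.5]
grip_width: 23.4
```

```bash
python3 - <<'E'
from h import *
fric()
for i in range(4): path(5,2)
im=robot.snapshot("scene");cv2.imwrite("pics/j2.png",im)
im2=np.clip(im[177:217,180:220].astype(float)*1.3,0,255).astype(np.uint8)
cv2.imwrite("pics/j3.png",cv2.resize(im2,None,fx=14,fy=14,interpolation=cv2.INTER_CUBIC))
E
```

```text
t 9.6 ang 26.1 r 61.3 Fr -4.0 Ft -6.6 Fz 0.5 cmd-p r,t,z [0.7 0.6 0.1] w 23.447311713131324
rows [-0.1, -2.7, -0.1, 0, 0, 0, -0.3, -2.7, -0.1, 0, 0, 0] a 301.0
rows [-0.3, -2.6, -0.1, 0, 0, 0, -0.5, -2.7, -0.1, 0, 0, 0] a 306.0
rows [-0.6, -2.6, -0.1, 0, 0, 0, -0.7, -2.7, -0.1, 0, 0, 0] a 311.0
rows [-0.8, -2.5, -0.1, 0, 0, 0, -0.9, -2.6, -0.1, 0, 0, 0] a 316.0
```

View pics/j3.png

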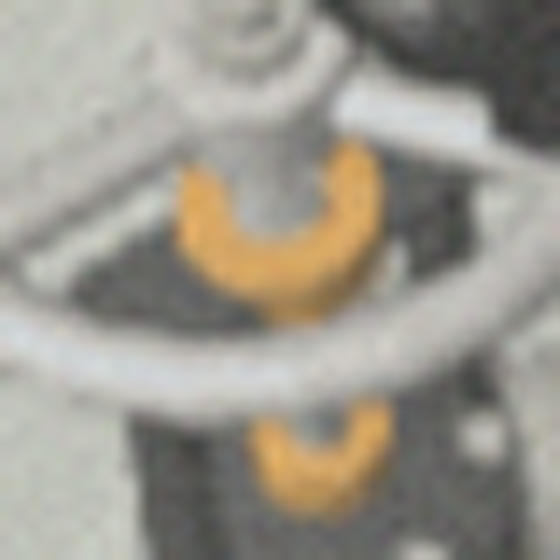

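```bash
python3 - <<'E'
import cv2,numpy as np
ims=[cv2.imread(f"pics/{n}.png")[180:215,185:218] for n in("a_scene","g2","j2")]
big=[cv2.resize(np.clip(i.astype(float)*1.3,0,255).astype(np.uint8),None,fx=8,fy=16,interpolation=cv2.INTER_CUBIC) for i in ims]
cv2.imwrite("pics/k.png",np.hstack(big))
E
```

```text
(no output)
```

View pics/k.png

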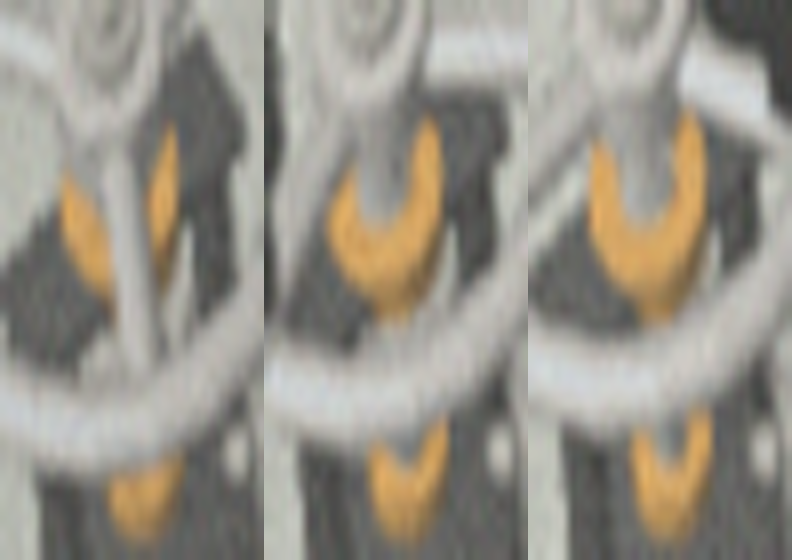

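```bash
python3 - <<'E'
from h import *
st=load();c=np.array(st["cmd"])
for w in ([-0.1, -2.7, -0.1],[-0.3, -2.7, -0.1],[-0.3, -2.6, -0.1],[-0.5, -2.7, -0.1],[-0.6, -2.6, -0.1],[-0.7, -2.7, -0.1],[-0.8, -2.5, -0.1],[-0.9, -2.6, -0.1]): c=c-MT@np.array(w)
st.update(cmd=c.tolist(),a=st["a0"]+296,hub=[525.0,-71.3]);save(st)
fric()
for i in range(16): path(5,2)
E
```

```text
t 9.65 ang 26.8 r 61.9 Fr -2.8 Ft -4.1 Fz 0.2 cmd-p r,t,z [ 0.6 -0.1  0.1] w 23.15119153164841
rows [-0.6, -2.7, -0.1, 0, 0, 0, -0.2, -2.6, -0.1, 0, 0, 0] a 301.0
rows [-0.4, -2.7, -0.1, 0, 0, 0, -0.4, -2.7, -0.1, 0, 0, 0] a 306.0
rows [-0.6, -2.6, -0.1, 0, 0, 0, -0.7, -2.6, -0.1, 0, 0, 0] a 311.0
rows [-0.9, -2.6, -0.1, 0, 0, 0, -0.9, -2.6, -0.1, 0, 0, 0] a 316.0
rows [-1, -2.5, -0.1, 0, 0, 0, -1.2, -2.4, -0.1, 0, 0, 0] a 321.0
rows [-1.2, -2.4, -0.1, 0, 0, 0, -1.4, -2.3, -0.1, 0, 0, 0] a 326.0
rows [-1.4, -2.3, -0.1, 0, 0, 0, -1.6, -2.2, -0.1, 0, 0, 0] a 331.0
rows [-1.6, -2.2, -0.1, 0, 0, 0, -1.8, -2.1, -0.1, 0, 0, 0] a 336.0
rows [-1.8, -1.9, -0.1, 0, 0, 0, -1.9, -2, -0.1, 0, 0, 0] a 341.0
rows [-2, -1.8, -0.1, 0, 0, 0, -2.1, -1.7, -0.1, 0, 0, 0] a 346.0
rows [-2.2, -1.7, -0.1, 0, 0, 0, -2.2, -1.5, 0, 0, 0, 0] a 351.0
rows [-2.3, -1.5, -0.1, 0, 0, 0, -2.3, -1.3, -0.1, 0, 0, 0] a 356.0
rows [-2.4, -1.2, -0.1, 0, 0, 0, -2.5, -1.2, -0.1, 0, 0, 0] a 361.0
rows [-2.5, -1, -0.1, 0, 0, 0, -2.5, -0.9, -0.1, 0, 0, 0] a 366.0
rows [-2.6, -0.8, -0.1, 0, 0, 0, -2.6, -0.7, -0.1, 0, 0, 0] a 371.0
rows [-2.6, -0.6, -0.1, 0, 0, 0, -2.7, -0.5, -0.1, 0, 0, 0] a 376.0
```

Call:
{"name": "jog_arm", "arguments": {
  "steps": [-0.6,-2.7,-0.1,0,0,0,-0.2,-2.6,-0.1,0,0,0,-0.4,-2.7,-0.1,0,0,0,-0.4,-2.7,-0.1,0,0,0]
}}

```text
t: 10.15
ee_pos: [574.8, -35.0, 443.1]
tcp_rot: [0.976, 0.219, 0.001, 0.002]
contact_force: [1.8, -6.0, -0.1]
grip_width: 23.3
```

Call:
{"name": "jog_arm", "arguments": {
  "steps": [-0.6,-2.6,-0.1,0,0,0,-0.7,-2.6,-0.1,0,0,0]
}}

```text
t: 10.4
ee_pos: [571.5, -30.8, 443.3]
tcp_rot: [0.976, 0.219, 0.001, 0.001]
contact_force: [3.0, -5.5, -0.4]
grip_width: 23.2
```

Call:
{"name": "jog_arm", "arguments": {
  "steps": [-0.9,-2.6,-0.1,0,0,0,-0.9,-2.6,-0.1,0,0,0]
}}

```text
t: 10.65
ee_pos: [567.7, -26.8, 443.5]
tcp_rot: [0.976, 0.219, 0.001, 0.001]
contact_force: [3.3, -5.5, 0.1]
grip_width: 23.1
```

Call:
{"name": "jog_arm", "arguments": {
  "steps": [-1,-2.5,-0.1,0,0,0,-1.2,-2.4,-0.1,0,0,0]
}}

```text
t: 10.9
ee_pos: [563.7, -23.2, 443.7]
tcp_rot: [0.976, 0.219, 0.001, 0.001]
contact_force: [4.2, -4.6, -0.6]
grip_width: 23.5
```

Call:
{"name": "jog_arm", "arguments": {
  "steps": [-1.2,-2.4,-0.1,0,0,0,-1.4,-2.3,-0.1,0,0,0]
}}

```text
t: 11.15
ee_pos: [559.3, -20.0, 444.0]
tcp_rot: [0.976, 0.219, 0.002, 0.001]
contact_force: [3.9, -4.3, -1.0]
grip_width: 23.2
```

Call:
{"name": "jog_arm", "arguments": {
  "steps": [-1.4,-2.3,-0.1,0,0,0,-1.6,-2.2,-0.1,0,0,0]
}}

```text
t: 11.4
ee_pos: [554.7, -17.2, 444.1]
tcp_rot: [0.976, 0.219, 0.002, 0.001]
contact_force: [4.6, -4.4, -0.1]
grip_width: 23.1
```

Call:
{"name": "jog_arm", "arguments": {
  "steps": [-1.6,-2.2,-0.1,0,0,0,-1.8,-2.1,-0.1,0,0,0]
}}

```text
t: 11.65
ee_pos: [549.9, -14.7, 444.3]
tcp_rot: [0.976, 0.219, 0.002, 0.001]
contact_force: [5.8, -4.2, -1.1]
grip_width: 23.4
```

Call:
{"name": "jog_arm", "arguments": {
  "steps": [-1.8,-1.9,-0.1,0,0,0,-1.9,-2,-0.1,0,0,0]
}}

```text
t: 11.9
ee_pos: [544.9, -12.6, 444.5]
tcp_rot: [0.976, 0.219, 0.002, 0.001]
contact_force: [5.7, -3.7, -1.0]
grip_width: 23.4
```

Call:
{"name": "jog_arm", "arguments": {
  "steps": [-2,-1.8,-0.1,0,0,0,-2.1,-1.7,-0.1,0,0,0]
}}

```text
t: 12.15
ee_pos: [539.7, -11.1, 444.7]
tcp_rot: [0.976, 0.219, 0.002, 0.001]
contact_force: [6.0, -2.6, -0.9]
grip_width: 23.3
```

Call:
{"name": "jog_arm", "arguments": {
  "steps": [-2.2,-1.7,-0.1,0,0,0,-2.2,-1.5,0,0,0,0]
}}

```text
t: 12.4
ee_pos: [534.4, -10.0, 444.9]
tcp_rot: [0.976, 0.219, 0.002, 0.0]
contact_force: [5.7, -1.8, -0.1]
grip_width: 23.3
```

```bash
python3 - <<'E'
from h import *
s=robot.state();print(s["t"],s["ee_pos"],s["contact_force"])
im=robot.snapshot("scene");cv2.imwrite("pics/l.png",im)
ims=[cv2.imread(f"pics/{n}.png")[175:215,182:222] for n in("a_scene","l")]
cv2.imwrite("pics/l2.png",np.hstack([cv2.resize(np.clip(i.astype(float)*1.3,0,255).astype(np.uint8),None,fx=10,fy=14,interpolation=cv2.INTER_CUBIC) for i in ims]))
E
```

```text
12.4 [534.38162782  -9.98797274 444.90145094] [ 5.7306824  -1.78558553 -0.08054052]
```

View pics/l2.png

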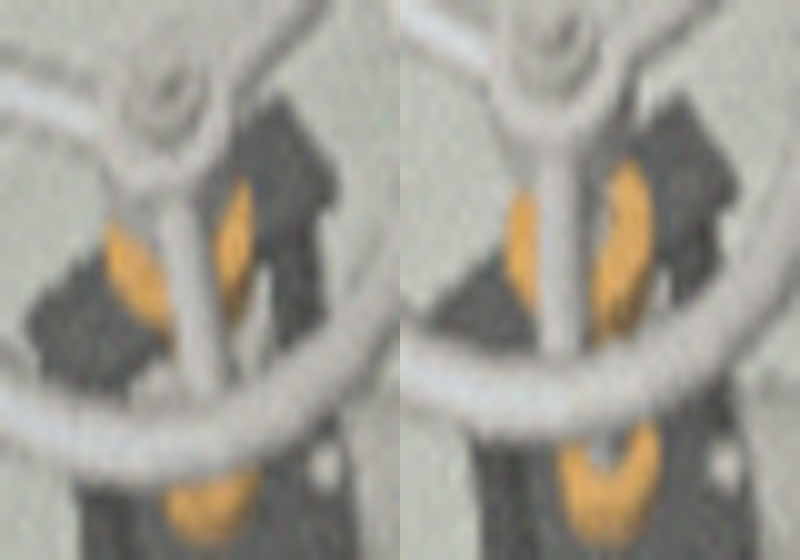

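Call:
{"name": "jog_arm", "arguments": {
  "steps": [-2.3,-1.5,-0.1,0,0,0,-2.3,-1.3,-0.1,0,0,0]
}}

```text
t: 12.7
ee_pos: [529.0, -9.3, 445.1]
tcp_rot: [0.976, 0.219, 0.002, 0.0]
contact_force: [6.3, -1.9, -0.8]
grip_width: 22.9
```

Call:
{"name": "jog_arm", "arguments": {
  "steps": [-2.4,-1.2,-0.1,0,0,0,-2.5,-1.2,-0.1,0,0,0]
}}

```text
t: 12.95
ee_pos: [523.6, -9.2, 445.3]
tcp_rot: [0.976, 0.219, 0.003, 0.0]
contact_force: [5.9, -0.6, -1.3]
grip_width: 22.8
```

Call:
{"name": "jog_arm", "arguments": {
  "steps": [-2.5,-1,-0.1,0,0,0,-2.5,-0.9,-0.1,0,0,0]
}}

```text
t: 13.2
ee_pos: [518.3, -9.5, 445.5]
tcp_rot: [0.976, 0.219, 0.003, -0.0]
contact_force: [6.9, -0.4, -0.2]
grip_width: 23.4
```

Call:
{"name": "jog_arm", "arguments": {
  "steps": [-2.6,-0.8,-0.1,0,0,0,-2.6,-0.7,-0.1,0,0,0]
}}

```text
t: 13.45
ee_pos: [512.9, -10.2, 445.7]
tcp_rot: [0.976, 0.219, 0.003, -0.0]
contact_force: [6.8, 0.7, -0.9]
grip_width: 22.8
```

Call:
{"name": "jog_arm", "arguments": {
  "steps": [-2.6,-0.6,-0.1,0,0,0,-2.7,-0.5,-0.1,0,0,0]
}}

```text
t: 13.7
ee_pos: [507.6, -11.4, 445.8]
tcp_rot: [0.976, 0.219, 0.003, -0.001]
contact_force: [6.2, 0.5, -0.7]
grip_width: 23.2
```

```bash
python3 - <<'E'
from h import *
fric()
for i in range(24): path(5,2)
E
```

```text
t 13.7 ang 106.2 r 62.4 Fr -1.3 Ft -6.1 Fz -0.7 cmd-p r,t,z [-0.4  0.5  0.1] w 23.20757086892805
rows [-2.7, -0.3, -0.1, 0, 0, 0, -2.7, -0.3, -0.1, 0, 0, 0] a 381.0
rows [-2.7, -0.1, -0.1, 0, 0, 0, -2.7, 0, -0.1, 0, 0, 0] a 386.0
rows [-2.7, 0.2, -0.1, 0, 0, 0, -2.7, 0.2, -0.1, 0, 0, 0] a 391.0
rows [-2.7, 0.4, -0.1, 0, 0, 0, -2.6, 0.4, -0.1, 0, 0, 0] a 396.0
rows [-2.7, 0.6, -0.1, 0, 0, 0, -2.6, 0.7, -0.1, 0, 0, 0] a 401.0
rows [-2.6, 0.8, -0.1, 0, 0, 0, -2.5, 1, -0.1, 0, 0, 0] a 406.0
rows [-2.5, 1, -0.1, 0, 0, 0, -2.5, 1.2, -0.1, 0, 0, 0] a 411.0
rows [-2.3, 1.2, -0.1, 0, 0, 0, -2.4, 1.4, -0.1, 0, 0, 0] a 416.0
rows [-2.3, 1.4, -0.1, 0, 0, 0, -2.2, 1.6, -0.1, 0, 0, 0] a 421.0
rows [-2.1, 1.6, -0.1, 0, 0, 0, -2.1, 1.8, -0.1, 0, 0, 0] a 426.0
rows [-2, 1.8, -0.1, 0, 0, 0, -1.9, 1.9, -0.1, 0, 0, 0] a 431.0
rows [-1.8, 2, -0.1, 0, 0, 0, -1.8, 2.1, -0.1, 0, 0, 0] a 436.0
rows [-1.6, 2.1, -0.1, 0, 0, 0, -1.5, 2.3, 0, 0, 0, 0] a 441.0
rows [-1.5, 2.2, -0.1, 0, 0, 0, -1.3, 2.4, -0.1, 0, 0, 0] a 446.0
rows [-1.3, 2.4, -0.1, 0, 0, 0, -1.1, 2.4, -0.1, 0, 0, 0] a 451.0
rows [-1.1, 2.5, -0.1, 0, 0, 0, -0.9, 2.6, -0.1, 0, 0, 0] a 456.0
rows [-0.8, 2.6, -0.1, 0, 0, 0, -0.7, 2.6, -0.1, 0, 0, 0] a 461.0
rows [-0.6, 2.6, -0.1, 0, 0, 0, -0.4, 2.7, -0.1, 0, 0, 0] a 466.0
rows [-0.4, 2.7, -0.1, 0, 0, 0, -0.2, 2.7, -0.1, 0, 0, 0] a 471.0
rows [-0.1, 2.7, -0.1, 0, 0, 0, 0, 2.7, -0.1, 0, 0, 0] a 476.0
rows [0.1, 2.7, -0.1, 0, 0, 0, 0.3, 2.7, -0.1, 0, 0, 0] a 481.0
rows [0.3, 2.7, -0.1, 0, 0, 0, 0.5, 2.6, -0.1, 0, 0, 0] a 486.0
rows [0.6, 2.7, -0.1, 0, 0, 0, 0.7, 2.6, -0.1, 0, 0, 0] a 491.0
rows [0.8, 2.6, -0.1, 0, 0, 0, 0.9, 2.5, -0.1, 0, 0, 0] a 496.0
```

Call:
{"name": "jog_arm", "arguments": {
  "steps": [-2.7,-0.3,-0.1,0,0,0,-2.7,-0.3,-0.1,0,0,0]
}}

```text
t: 13.95
ee_pos: [502.5, -13.1, 446.1]
tcp_rot: [0.976, 0.219, 0.003, -0.001]
contact_force: [6.6, 1.3, -1.7]
grip_width: 23.5
```

Call:
{"name": "jog_arm", "arguments": {
  "steps": [-2.7,-0.1,-0.1,0,0,0,-2.7,0,-0.1,0,0,0]
}}

```text
t: 14.2
ee_pos: [497.5, -15.2, 446.3]
tcp_rot: [0.976, 0.219, 0.003, -0.001]
contact_force: [6.0, 2.5, -1.1]
grip_width: 23.7
```

Call:
{"name": "jog_arm", "arguments": {
  "steps": [-2.7,0.2,-0.1,0,0,0,-2.7,0.2,-0.1,0,0,0]
}}

```text
t: 14.45
ee_pos: [492.8, -17.7, 446.5]
tcp_rot: [0.976, 0.219, 0.003, -0.001]
contact_force: [5.9, 2.0, -0.9]
grip_width: 23.5
```

Call:
{"name": "jog_arm", "arguments": {
  "steps": [-2.7,0.4,-0.1,0,0,0,-2.6,0.4,-0.1,0,0,0]
}}

```text
t: 14.7
ee_pos: [488.3, -20.6, 446.6]
tcp_rot: [0.976, 0.219, 0.003, -0.001]
contact_force: [4.8, 2.8, -0.8]
grip_width: 23.1
```

Call:
{"name": "jog_arm", "arguments": {
  "steps": [-2.7,0.6,-0.1,0,0,0,-2.6,0.7,-0.1,0,0,0]
}}

```text
t: 14.95
ee_pos: [484.0, -24.0, 446.8]
tcp_rot: [0.976, 0.219, 0.002, -0.002]
contact_force: [4.9, 3.9, -1.0]
grip_width: 23.2
```

Call:
{"name": "jog_arm", "arguments": {
  "steps": [-2.6,0.8,-0.1,0,0,0,-2.5,1,-0.1,0,0,0]
}}

```text
t: 15.2
ee_pos: [480.1, -27.7, 447.0]
tcp_rot: [0.976, 0.22, 0.002, -0.002]
contact_force: [4.4, 4.8, 0.8]
grip_width: 23.2
```

Call:
{"name": "jog_arm", "arguments": {
  "steps": [-2.5,1,-0.1,0,0,0,-2.5,1.2,-0.1,0,0,0]
}}

```text
t: 15.45
ee_pos: [476.5, -31.7, 447.2]
tcp_rot: [0.976, 0.22, 0.002, -0.002]
contact_force: [3.2, 5.8, -0.6]
grip_width: 23.4
```

Call:
{"name": "jog_arm", "arguments": {
  "steps": [-2.3,1.2,-0.1,0,0,0,-2.4,1.4,-0.1,0,0,0]
}}

```text
t: 15.7
ee_pos: [473.3, -36.0, 447.4]
tcp_rot: [0.976, 0.22, 0.002, -0.002]
contact_force: [4.3, 5.9, 1.1]
grip_width: 23.3
```

Call:
{"name": "jog_arm", "arguments": {
  "steps": [-2.3,1.4,-0.1,0,0,0,-2.2,1.6,-0.1,0,0,0]
}}

```text
t: 15.95
ee_pos: [470.4, -40.6, 447.6]
tcp_rot: [0.976, 0.22, 0.002, -0.002]
contact_force: [2.1, 6.3, -0.0]
grip_width: 23.2
```

Call:
{"name": "jog_arm", "arguments": {
  "steps": [-2.1,1.6,-0.1,0,0,0,-2.1,1.8,-0.1,0,0,0]
}}

```text
t: 16.2
ee_pos: [468.0, -45.4, 447.8]
tcp_rot: [0.976, 0.22, 0.002, -0.003]
contact_force: [1.7, 6.2, 1.3]
grip_width: 23.4
```

Call:
{"name": "jog_arm", "arguments": {
  "steps": [-2,1.8,-0.1,0,0,0,-1.9,1.9,-0.1,0,0,0]
}}

```text
t: 16.45
ee_pos: [466.0, -50.4, 448.0]
tcp_rot: [0.976, 0.22, 0.001, -0.003]
contact_force: [1.1, 7.1, 2.6]
grip_width: 23.0
```

Call:
{"name": "jog_arm", "arguments": {
  "steps": [-1.8,2,-0.1,0,0,0,-1.8,2.1,-0.1,0,0,0]
}}

```text
t: 16.7
ee_pos: [464.4, -55.6, 448.2]
tcp_rot: [0.976, 0.22, 0.001, -0.003]
contact_force: [-0.1, 7.0, 2.6]
grip_width: 23.6
```

Call:
{"name": "jog_arm", "arguments": {
  "steps": [-1.6,2.1,-0.1,0,0,0,-1.5,2.3,0,0,0,0]
}}

```text
t: 16.95
ee_pos: [463.3, -60.9, 448.4]
tcp_rot: [0.976, 0.22, 0.001, -0.003]
contact_force: [-2.3, 7.8, 3.9]
grip_width: 23.4
```

Call:
{"name": "jog_arm", "arguments": {
  "steps": [-1.5,2.2,-0.1,0,0,0,-1.3,2.4,-0.1,0,0,0]
}}

```text
t: 17.2
ee_pos: [462.7, -66.3, 448.6]
tcp_rot: [0.976, 0.22, 0.0, -0.003]
contact_force: [-2.6, 7.1, 3.6]
grip_width: 23.0
```

Call:
{"name": "jog_arm", "arguments": {
  "steps": [-1.3,2.4,-0.1,0,0,0,-1.1,2.4,-0.1,0,0,0]
}}

```text
t: 17.45
ee_pos: [462.5, -71.7, 448.8]
tcp_rot: [0.976, 0.22, 0.0, -0.003]
contact_force: [-3.9, 6.0, 2.1]
grip_width: 23.5
```

Call:
{"name": "jog_arm", "arguments": {
  "steps": [-1.1,2.5,-0.1,0,0,0,-0.9,2.6,-0.1,0,0,0]
}}

```text
t: 17.7
ee_pos: [462.8, -77.2, 449.0]
tcp_rot: [0.976, 0.22, -0.0, -0.003]
contact_force: [-4.3, 7.0, 3.9]
grip_width: 23.0
```

Call:
{"name": "jog_arm", "arguments": {
  "steps": [-0.8,2.6,-0.1,0,0,0,-0.7,2.6,-0.1,0,0,0]
}}

```text
t: 17.95
ee_pos: [463.6, -82.6, 449.2]
tcp_rot: [0.976, 0.22, -0.0, -0.003]
contact_force: [-4.8, 6.0, 4.9]
grip_width: 23.3
```

Call:
{"name": "jog_arm", "arguments": {
  "steps": [-0.6,2.6,-0.1,0,0,0,-0.4,2.7,-0.1,0,0,0]
}}

```text
t: 18.2
ee_pos: [464.9, -87.9, 449.4]
tcp_rot: [0.976, 0.22, -0.001, -0.003]
contact_force: [-5.9, 3.9, 4.5]
grip_width: 23.4
```

Call:
{"name": "jog_arm", "arguments": {
  "steps": [-0.4,2.7,-0.1,0,0,0,-0.2,2.7,-0.1,0,0,0]
}}

```text
t: 18.45
ee_pos: [466.6, -93.2, 449.5]
tcp_rot: [0.976, 0.22, -0.001, -0.003]
contact_force: [-7.3, 4.6, 5.6]
grip_width: 23.5
```

Call:
{"name": "jog_arm", "arguments": {
  "steps": [-0.1,2.7,-0.1,0,0,0,0,2.7,-0.1,0,0,0]
}}

```text
t: 18.7
ee_pos: [468.8, -98.2, 449.8]
tcp_rot: [0.976, 0.219, -0.001, -0.002]
contact_force: [-6.2, 3.5, 5.0]
grip_width: 23.3
```

Call:
{"name": "jog_arm", "arguments": {
  "steps": [0.1,2.7,-0.1,0,0,0,0.3,2.7,-0.1,0,0,0]
}}

```text
t: 18.95
ee_pos: [471.4, -103.0, 450.0]
tcp_rot: [0.976, 0.219, -0.001, -0.002]
contact_force: [-6.5, 3.7, 4.3]
grip_width: 23.1
```

Call:
{"name": "jog_arm", "arguments": {
  "steps": [0.3,2.7,-0.1,0,0,0,0.5,2.6,-0.1,0,0,0]
}}

```text
t: 19.2
ee_pos: [474.4, -107.5, 450.2]
tcp_rot: [0.976, 0.219, -0.001, -0.002]
contact_force: [-7.6, 3.9, 4.9]
grip_width: 23.4
```

Call:
{"name": "jog_arm", "arguments": {
  "steps": [0.6,2.7,-0.1,0,0,0,0.7,2.6,-0.1,0,0,0]
}}

```text
t: 19.45
ee_pos: [477.8, -111.8, 450.4]
tcp_rot: [0.976, 0.219, -0.001, -0.002]
contact_force: [-7.1, 3.1, 4.4]
grip_width: 23.5
```

Call:
{"name": "jog_arm", "arguments": {
  "steps": [0.8,2.6,-0.1,0,0,0,0.9,2.5,-0.1,0,0,0]
}}

```text
t: 19.7
ee_pos: [481.5, -115.8, 450.5]
tcp_rot: [0.976, 0.219, -0.001, -0.002]
contact_force: [-7.1, 3.1, 4.9]
grip_width: 23.4
```

```bash
python3 - <<'E'
from h import *
fric()
for i in range(26): path(5,2)
im=robot.snapshot("scene");cv2.imwrite("pics/m.png",im)
im2=np.clip(im[170:215,180:225].astype(float)*1.3,0,255).astype(np.uint8)
cv2.imwrite("pics/m3.png",cv2.resize(im2,None,fx=13,fy=13,interpolation=cv2.INTER_CUBIC))
E
```

```text
t 19.7 ang -134.4 r 62.2 Fr 2.7 Ft -7.2 Fz 4.9 cmd-p r,t,z [-0.2  1.1  0.1] w 23.363079092741675
rows [1.1, 2.5, -0.1, 0, 0, 0, 1.1, 2.4, -0.1, 0, 0, 0] a 501.0
rows [1.3, 2.4, -0.1, 0, 0, 0, 1.3, 2.4, -0.1, 0, 0, 0] a 506.0
rows [1.5, 2.3, -0.1, 0, 0, 0, 1.5, 2.2, -0.1, 0, 0, 0] a 511.0
rows [1.7, 2.1, -0.1, 0, 0, 0, 1.7, 2.1, -0.1, 0, 0, 0] a 516.0
rows [1.9, 2, -0.1, 0, 0, 0, 1.9, 1.9, -0.1, 0, 0, 0] a 521.0
rows [2, 1.8, -0.1, 0, 0, 0, 2.1, 1.7, -0.1, 0, 0, 0] a 526.0
rows [2.1, 1.7, -0.1, 0, 0, 0, 2.2, 1.5, 0, 0, 0, 0] a 531.0
rows [2.3, 1.5, -0.1, 0, 0, 0, 2.4, 1.3, -0.1, 0, 0, 0] a 536.0
rows [2.4, 1.3, -0.1, 0, 0, 0, 2.4, 1.1, -0.1, 0, 0, 0] a 541.0
rows [2.5, 1, -0.1, 0, 0, 0, 2.6, 1, -0.1, 0, 0, 0] a 546.0
rows [2.5, 0.8, -0.1, 0, 0, 0, 2.6, 0.7, -0.1, 0, 0, 0] a 551.0
rows [2.7, 0.5, -0.1, 0, 0, 0, 2.7, 0.5, -0.1, 0, 0, 0] a 556.0
rows [2.6, 0.4, -0.1, 0, 0, 0, 2.7, 0.2, -0.1, 0, 0, 0] a 561.0
rows [2.7, 0.1, -0.1, 0, 0, 0, 2.7, 0, -0.1, 0, 0, 0] a 566.0
rows [2.7, -0.1, -0.1, 0, 0, 0, 2.7, -0.3, -0.1, 0, 0, 0] a 571.0
rows [2.7, -0.3, -0.1, 0, 0, 0, 2.7, -0.5, -0.1, 0, 0, 0] a 576.0
rows [2.6, -0.6, -0.1, 0, 0, 0, 2.6, -0.7, -0.1, 0, 0, 0] a 581.0
rows [2.6, -0.8, -0.1, 0, 0, 0, 2.6, -0.9, -0.1, 0, 0, 0] a 586.0
rows [2.4, -1.1, -0.1, 0, 0, 0, 2.5, -1.1, -0.1, 0, 0, 0] a 591.0
rows [2.4, -1.3, -0.1, 0, 0, 0, 2.3, -1.3, -0.1, 0, 0, 0] a 596.0
rows [2.3, -1.5, -0.1, 0, 0, 0, 2.2, -1.6, -0.1, 0, 0, 0] a 601.0
rows [2.2, -1.6, -0.1, 0, 0, 0, 2, -1.7, -0.1, 0, 0, 0] a 606.0
rows [2, -1.9, -0.1, 0, 0, 0, 1.9, -1.9, -0.1, 0, 0, 0] a 611.0
rows [1.9, -2, -0.1, 0, 0, 0, 1.7, -2.1, -0.1, 0, 0, 0] a 616.0
rows [1.6, -2.1, -0.1, 0, 0, 0, 1.6, -2.2, 0, 0, 0, 0] a 621.0
rows [1.4, -2.3, -0.1, 0, 0, 0, 1.4, -2.4, -0.1, 0, 0, 0] a 626.0
```

View pics/m3.png

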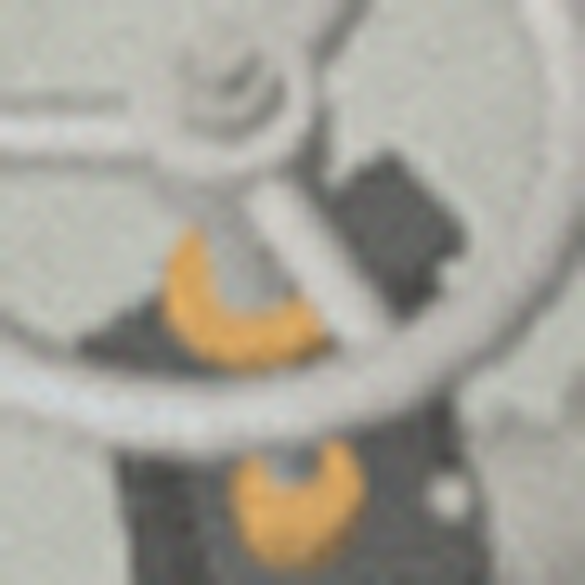

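Collar still hidden behind the rim; the bush (about 200,196 px) shows, force baseline is steady. I continue.

Call:
{"name": "jog_arm", "arguments": {
  "steps": [1.1,2.5,-0.1,0,0,0,1.1,2.4,-0.1,0,0,0]
}}

```text
t: 20.0
ee_pos: [485.6, -119.3, 450.8]
tcp_rot: [0.976, 0.219, -0.002, -0.002]
contact_force: [-8.0, 0.7, 4.6]
grip_width: 23.3
```

Call:
{"name": "jog_arm", "arguments": {
  "steps": [1.3,2.4,-0.1,0,0,0,1.3,2.4,-0.1,0,0,0]
}}

```text
t: 20.25
ee_pos: [490.0, -122.6, 451.0]
tcp_rot: [0.976, 0.219, -0.002, -0.001]
contact_force: [-7.4, 1.0, 4.4]
grip_width: 23.2
```

Call:
{"name": "jog_arm", "arguments": {
  "steps": [1.5,2.3,-0.1,0,0,0,1.5,2.2,-0.1,0,0,0]
}}

```text
t: 20.5
ee_pos: [494.6, -125.4, 451.2]
tcp_rot: [0.976, 0.219, -0.002, -0.001]
contact_force: [-9.2, 1.7, 4.3]
grip_width: 23.4
```

Call:
{"name": "jog_arm", "arguments": {
  "steps": [1.7,2.1,-0.1,0,0,0]
}}

```text
t: 20.62
ee_pos: [496.7, -126.5, 451.2]
tcp_rot: [0.976, 0.219, -0.003, -0.002]
contact_force: [-12.4, 3.3, 6.2]
grip_width: 23.7
```

```bash
python3 - <<'E'
from h import *
s=robot.state();st=load()
c=np.array(st["cmd"])  # not current
p=np.array(s["ee_pos"]);u=p[:2]-st["hub"];e=u/np.hypot(*u);t=np.array([-e[1],e[0]]);f=np.array(s["contact_force"])
print(np.degrees(np.arctan2(u[1],u[0])),np.hypot(*u),f[:2]@e,f[:2]@t,f[2])
E
```

```text
-117.11627154558276 62.02398951642144 2.724468254718291 -12.517004305653 6.202444168878513
```

Call:
{"name": "jog_arm", "arguments": {
  "steps": [0,0,0,0,0,0]
}}

```text
t: 20.75
ee_pos: [496.8, -126.6, 451.2]
tcp_rot: [0.976, 0.219, -0.002, -0.002]
contact_force: [-10.4, 1.6, 5.5]
grip_width: 23.0
```

Call:
{"name": "jog_arm", "arguments": {
  "steps": [0.7,0.8,0,0,0,0,0,0,0,0,0,0]
}}

```text
t: 21.0
ee_pos: [497.5, -126.8, 451.2]
tcp_rot: [0.976, 0.219, -0.003, -0.002]
contact_force: [-12.0, 2.4, 6.8]
grip_width: 23.2
```

```bash
python3 - <<'E'
from h import *
st=load();a=st["a0"]+513.5
c=np.array([st["hub"][0]+62*np.cos(np.radians(a)),st["hub"][1]+62*np.sin(np.radians(a)),st["z0"]+14*513.5/360])+MT@np.array([.7,.8,0])
st.update(cmd=c.tolist(),a=st["a0"]+514.5);save(st)
fric();path(-48,6);path(-46.5,6,settle=1)
E
```

```text
t 21.0 ang -116.4 r 62.0 Fr 3.2 Ft -11.8 Fz 6.8 cmd-p r,t,z [-0.1  1.6  0.1] w 23.188762692775974
rows [-5.1, -7, 0.3, 0, 0, 0, -4, -7.6, 0.3, 0, 0, 0, -3, -8.2, 0.3, 0, 0, 0, -1.7, -8.4, 0.3, 0, 0, 0, -0.6, -8.7, 0.3, 0, 0, 0, 0.6, -8.6, 0.3, 0, 0, 0] a 466.5
rows [1.8, -8.2, 0.3, 0, 0, 0, 2.8, -7.9, 0.3, 0, 0, 0, 3.9, -7.4, 0.3, 0, 0, 0, 4.8, -6.8, 0.3, 0, 0, 0, 5.7, -6.2, 0.3, 0, 0, 0, 6.5, -5.3, 0.3, 0, 0, 0, 0, 0, 0, 0, 0, 0] a 420.0
```

Call:
{"name": "jog_arm", "arguments": {
  "steps": [-5.1,-7,0.3,0,0,0,-4,-7.6,0.3,0,0,0,-3,-8.2,0.3,0,0,0,-1.7,-8.4,0.3,0,0,0,-0.6,-8.7,0.3,0,0,0,0.6,-8.6,0.3,0,0,0]
}}

```text
t: 21.75
ee_pos: [465.2, -89.8, 449.6]
tcp_rot: [0.976, 0.219, 0.0, 0.001]
contact_force: [-0.5, -6.5, 0.7]
grip_width: 23.1
```

Call:
{"name": "jog_arm", "arguments": {
  "steps": [1.8,-8.2,0.3,0,0,0,2.8,-7.9,0.3,0,0,0,3.9,-7.4,0.3,0,0,0,4.8,-6.8,0.3,0,0,0,5.7,-6.2,0.3,0,0,0,6.5,-5.3,0.3,0,0,0,0,0,0,0,0,0]
}}

```text
t: 22.62
ee_pos: [470.5, -40.4, 447.6]
tcp_rot: [0.976, 0.219, -0.0, -0.0]
contact_force: [-2.7, 0.3, 2.6]
grip_width: 23.4
```

```bash
python3 -c "
from h import *
fric()"
```

```text
t 22.625 ang 150.4 r 62.7 Fr 2.5 Ft 1.1 Fz 2.6 cmd-p r,t,z [-0.6  0.2  0. ] w 23.442577152015897
```

Call:
{"name": "jog_arm", "arguments": {
  "steps": [0,0,0,0,0,0,0,0,0,0,0,0,0,0,0,0,0,0,0,0,0,0,0,0,0,0,0,0,0,0],
  "claw": 1
}}

```text
t: 23.25
ee_pos: [470.8, -40.8, 447.7]
tcp_rot: [0.976, 0.219, 0.0, -0.0]
contact_force: [-0.4, 0.0, 0.4]
grip_width: 85.5
```

Call:
{"name": "jog_arm", "arguments": {
  "steps": [0,0,-15,0,0,0,0,0,-30,0,0,0,0,0,-40,0,0,0,0,0,-40,0,0,0,0,0,0,0,0,0]
}}

```text
t: 23.88
ee_pos: [470.5, -40.7, 578.5]
tcp_rot: [0.976, 0.219, 0.004, 0.002]
contact_force: [0.2, -0.7, -0.1]
grip_width: 84.9
```

Call:
{"name": "jog_arm", "arguments": {
  "steps": [-20,30,0,0,0,0,-30,40,0,0,0,0,-30,40,0,0,0,0,-30,40,0,0,0,0,-20,30,0,0,0,0,0,0,0,0,0,0,0,0,0,0,0,0]
}}

```text
t: 24.75
ee_pos: [430.3, -258.8, 572.3]
tcp_rot: [0.976, 0.219, -0.0, -0.001]
contact_force: [-0.5, 0.4, 0.0]
grip_width: 85.5
```

```bash
python3 - <<'E'
from h import *
s=robot.state(); print({k:np.round(v,2).tolist() for k,v in s.items()})
for n in C:
  im=robot.snapshot(n);cv2.imwrite(f"pics/z_{n}.png",im)
im=cv2.imread("pics/z_scene.png");b=cv2.imread("pics/z_top.png")
cv2.imwrite("pics/z1.png",np.hstack([cv2.resize(im[130:260,140:270],(400,400)),cv2.resize(b[150:280,210:340],(400,400))]))
E
```

```text
{'t': 24.75, 'joints': [-0.65, -0.26, 1.74, 0.0, 1.66, 0.48], 'joint_vel': [0.02, -0.01, -0.0, -0.0, -0.0, -0.0], 'effort': [-0.7, -25.62, -37.91, -0.03, -0.01, -0.0], 'ee_pos': [430.31, -258.78, 572.33], 'tcp_rot': [0.98, 0.22, -0.0, -0.0], 'contact_force': [-0.48, 0.38, 0.0], 'ft_torque': [-0.03, 0.02, 0.03], 'grip_width': 85.49}
```

View pics/z1.png

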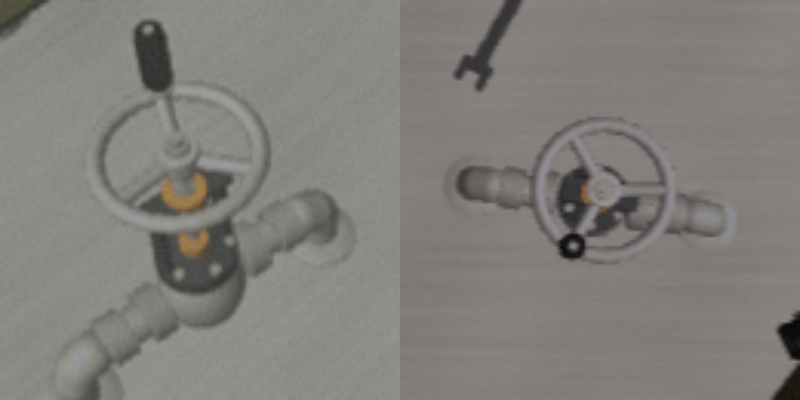

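View pics/z_scene.png

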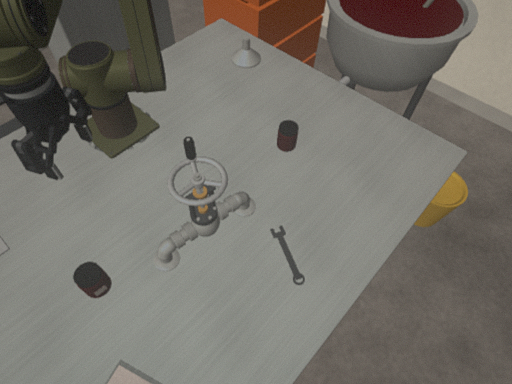

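```bash
python3 -c "
from cell import robot
print(robot.finish_job())"
```

```text
the job is handed in; nothing more can be done
None
```

The valve is open to its stop and backed off about a quarter turn, and the arm has let go. The job was handed in at about 25 s.

- **Opening:** I gripped the handle and wound the wheel anticlockwise about 1.4 turns. That is about 20 mm of stem rise, within the 12–28 mm stated. The push ran at 6–7 N, then rose to about 12 N. It grew by about 2 N for each extra mm, as described for the stop. The highest reading I saw was 12.5 N, below the 20 N that counts as forcing, though force is only read at the end of each move.
- **Easing back:** I turned the wheel back 93° from the furthest point, which is about 90° from where the collar first touched. I then opened the gripper and moved up and away.
- **Last checks:**
  - The contact force is near zero.
  - The handle stands at about 152° in the top picture, against 150° measured before letting go.
  - The jars and spanner look unmoved.
- **Not confirmed by sight:** the rim hid the collar in the pictures, so contact with the stop is judged from the force rise only.

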